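Push the full tube rack home against the locating rail and end block

ROBOT

A 6-joint arm with a two-finger parallel gripper is mounted at the origin on the work surface. World frame = base frame: x ahead of the robot, y to its left, z up, the work surface at z = 0. Lengths are in m, angles in rad, forces in N, time in s.
With the tool pointing down it reaches from about 0.25 to 0.725 m from the base axis. Payload 4 kg.
Tool frame: the origin (TCP) lies midway between the tips of the shut fingers; the grasp point (between the pads) lies 19 mm behind it; x points along the fingers, y is the direction in which the jaws open and shut, and the axes are right-handed (so a half turn about x gives the same grasp; the last joint's range is limited). The gripper opens to 85 mm and grips with 20 to 120 N. Pads are 22 mm wide; open, the fingers measure 114 mm over their backs; the gripper's body (76 mm by 85 mm) begins 54 mm behind the grasp point. The pads swing forward as they close: fully open they stand 13 mm farther back than shut.
Start: joints at [1.342, 0.241, 0.005, 1.335, 0, 1.571], TCP at [0.113, 0.487, 0.231] pointing down, gripper open.
Joint ranges: [-2.72, 2.72], [-1.05, 1.87], [-1.09, 1.28], [-1.99, 2.15], [-1.42, 1.44], [-3.14, 3.14]. Speed limits (rad/s): [2.79, 2.79, 3.14, 3.14, 3.14, 3.14].

INTERFACE

Orientations are given as a unit quaternion [x, y, z, w].
In Python, from workcell import * gives the robot as it stands.
- The arm moves only by the tool play_rows, never from a script. Its argument "plan" is a list of rows, each a list of 7 numbers: the shift along the tool's x, y, z in mm, then the turn, a rotation vector about the tool's x, y, z in rad, then the closure, from -1 (fully open) to 1 (shut). In form: [[x, y, z, rx, ry, rz, grip], ...]. A call has 1 to 20 rows; each row shifts and turns the commanded pose from where the row before left it, along the tool's axes as they then stand; what a row does not reach is not made up. A row lasts 1/12 s, in which the tool goes at most 41.7 mm and 7.16 degrees, less where a joint would pass 70% of its speed; a pose out of reach is approached as far as the arm can. A call with a gripper value outside its range is refused whole. The fingers move at their own pace and stop on an object; the grip force is fixed at half the most. Time passes only in rows, so rows that do not move let the fingers close. It gives the time, the measured TCP pose, the force and the opening at its end, in the units of the state.
- get_obs(): the state, without advancing time (a new reading comes with each control period).
- camera(name): name is "side" or "top" or "wrist"; returns a dict with "frame" (400x640x3 uint8, red, green, blue), "depth" (400x640 float32, m along the optical axis (not along the pixel's ray), 0 where there is no reading), "fx", "fy", "cx", "cy" (pixels), "camera_from_world" (4x4, takes a point from world to camera coordinates). Camera axes: x right, y up, looking along -z (the intrinsics and any distortion apply to the point x, -y, -z); pixel columns grow to the right and rows downward; lengths in m; the calibration is good to about 2 mm. A picture is of the moment at which its call begins.
- job_done(): hands the job in, once; it reports no verdict.
Trained networks look in a picture, given as the dict that the camera call returned (one of the last four; its "shot" number tells which), for a name from the list of things; names that differ only in an ending like _2 or _b are one class to them, and where a whole thing is asked for, a point or a joint stands for the part that bears it (a point fixed in the world has none). Each returns a list of dicts, best first, with "confidence" (0 to 1); they miss things now and then, are a little off and sometimes report something else, mostly with a low value. They report only what shows in the picture. A call takes as long as a camera call.
- search_frame(thing, picture): "centre" ([x, y, z] in m, in world coordinates, good to about 4 mm: the middle of the surface that is visible of it).
- pinpoint(thing, picture): "centre" ([x, y, z] in m, in world coordinates, good to about 4 mm: a listed point, or the origin of a listed thing).
The state is a dict: "clock": time; "joint_pos": joint angles; "joint_vel": joint speeds; "tau": joint torques, N m; "eef_pos": TCP position; "tool_rot": TCP orientation; "ft_force": force on the tool from outside, world axes, zero at the start; "ft_torque": the same for the moment, N m; "grip_width": finger opening in m.
Only numpy, scipy, OpenCV 4.12 (cv2) and the standard library are available. Lean on these libraries where they do the work, as an engineer would, in place of code of your own. Each camera call takes 0.05 s, during which the arm holds its last target. There are 200 camera calls.

TASK

Push the full tube rack along the bench until one long side lies flush against the locating rail and its end touches the end block, whichever end of the rail that block is at. Push it only from outside with the fingers: do not take hold of the rack or its tubes, do not reach down among them, and do not lift or tip the rack. Leave everything else on the bench where it is, and finish clear of the rack.

Things in the scene. Friction and masses are not known exactly. Their poses are not given: they have to be found in the camera images.
- tube_rack: the full tube rack: a loose yellow plastic rack, 96 mm (its x) by 160 mm (its y, the long way) by 55 mm high, packed with capped tubes that are fast in it and rise to 81 mm. Mass 0.3 to 0.65 kg; it slides on the bench at a few newtons. Its sides are flat to push on. Origin at the centre of its underside, z up; it stands in front of the rail (on the robot's side), up to about 17 degrees askew; both ways round are alike.
- rail: the locating rail: a straight metal bar screwed to the bench, 500 mm long (its y), 12 mm thick, 35 mm high, with a low foot along its far side. Origin at bench level on the flat face that looks towards the robot, half-way along; its x points straight away from that face, away from the robot (the metal lies at x 0 to 12 mm, the foot to 24 mm), y along the rail, z up.
- end_block: the end block: a metal block screwed to the bench in front of the rail near one of its two ends (left or right varies), square to it, 80 mm (its x, across the lane) by 24 mm (its y, along the rail) by 35 mm high. Origin at the centre of its underside, 42 mm in front of the rail's face and 232 mm from the rail's middle; axes parallel to the rail's.
- specimen_pot: loose clear pot with a white screw lid, 48 mm across, 50 mm high, standing in front of the rail at the end that has no end block; origin at the centre of its underside. Bystander.
- reagent_bottle: loose amber bottle with a cap, 52 mm across, 110 mm high, to the left near the robot; origin at the centre of its underside. Bystander.
- tip_box: loose grey box with a clear lid, 77 x 102 x 58 mm, to the right; origin at the centre of its underside. Bystander.
- empty_rack: loose small rack of the same kind with no tubes, 74 x 94 x 50 mm, well to the left of the work; origin at the centre of its underside. Bystander.
- tape_roll: loose roll of white tape lying flat behind the rail, 80 mm across, 20 mm high; origin at the centre of its underside. Bystander.
- beaker: loose glass beaker behind the rail, 64 mm across, 80 mm high; origin at the centre of its underside. Bystander.
- marker: loose marker pen lying behind the rail, 130 mm long, 14 mm high; origin near its middle, at its underside. Bystander.

How it is judged:
By the outcome, as a careful person would: the job done as asked, in the order asked, and still so for the second after the job is handed in, with the robot touching nothing.
It also fails if it takes over 67 s, if anything falls off the work surface, if the arm or the gripper's body presses on something with over 40 N, if the wrist force passes 120 N, or if a joint passes its speed limit or range.

## Working session

There is one attempt and no reset: what is moved stays moved. The work goes in short steps, Python scripts to look and compute and a tool call to move; the robot and the scene stay as the last step left them, time stands still between calls to the robot, and variables do not carry over. Pictures are saved under pics/ and viewed, about 8 in all and at most 12, crops included, and the job is handed in when it is done.

Besides the shell and the picture viewer there is one more tool, called after "Request:" by a JSON object that holds its "method" and its "body", one argument or row to a line. play_rows: Moves the arm, as the interface text tells. Its arguments: {"type":"object","properties":{"plan":{"type":"array","items":{"type":"array","items":{"type":"number"}}}},"required":["plan"]}

```bash
mkdir -p pics; cat > h.py <<'E'
from workcell import *
import numpy as np, cv2
def save(p,n): cv2.imwrite('pics/'+n,p["frame"][:,:,::-1])
def cloud(p):
    d=p["depth"]; v,u=np.mgrid[:d.shape[0],:d.shape[1]]
    c=np.stack([(u-p["cx"])/p["fx"]*d,-(v-p["cy"])/p["fy"]*d,-d,np.ones_like(d)],-1)
    w=c@np.linalg.inv(np.array(p["camera_from_world"])).T
    w[d<=0]=np.nan
    return w[...,:3]
E
python3 - <<'E'
from h import *
o=get_obs(); print(o)
for n in ["top","side"]:
    p=camera(n); save(p,n+'1.png'); print(n,np.round(np.linalg.inv(np.array(p["camera_from_world"])),3).tolist())
    for t in ["tube_rack","rail","end_block","specimen_pot","reagent_bottle","tip_box","empty_rack"]:
        r=pinpoint(t,p)[:2]; print(t,[(np.round(a["centre"],3).tolist(),round(a["confidence"],2)) for a in r])
E
```

```text
{'clock': 0.0, 'joint_pos': array([ 1.34196396e+00,  2.41393517e-01,  3.72176205e-03,  1.33516869e+00,
       -1.02268621e-05,  1.57080248e+00]), 'joint_vel': array([ 0.00039878, -0.00116058,  0.00067797, -0.00044958, -0.00295392,
       -0.00030903]), 'tau': array([-2.19256167e-04, -3.72319686e+01,  2.52408117e+01,  1.69163133e-02,
       -6.37973744e-05,  1.26934463e-07]), 'eef_pos': array([0.11328245, 0.48636067, 0.23042171]), 'tool_rot': array([ 0.08001178,  0.70256174, -0.08144856,  0.70240391]), 'ft_force': array([ 0.24829398, -0.09974354, -0.66742951]), 'ft_torque': array([-0.04518647,  0.03341636,  0.01908293]), 'grip_width': 0.08518637851917142}
top [[-0.029, 0.989, -0.142, 0.41], [-0.999, -0.031, -0.011, 0.007], [-0.015, 0.142, 0.99, 0.989], [0.0, 0.0, 0.0, 1.0]]
tube_rack [([0.538, 0.033, 0.001], 0.9)]
rail [([0.728, -0.087, -0.0], 0.52)]
end_block [([0.625, -0.215, 0.005], 0.75)]
specimen_pot [([0.596, 0.251, 0.003], 0.66)]
reagent_bottle [([0.315, 0.3, -0.004], 0.75)]
tip_box [([0.413, -0.326, -0.002], 0.59)]
empty_rack [([0.453, 0.378, -0.003], 0.68)]
side [[0.996, 0.06, -0.064, 0.448], [-0.088, 0.663, -0.743, -0.825], [-0.002, 0.746, 0.666, 0.766], [0.0, 0.0, 0.0, 1.0]]
tube_rack [([0.537, 0.037, -0.0], 0.91)]
rail [([0.65, 0.018, 0.001], 0.68)]
end_block [([0.625, -0.212, -0.0], 0.77), ([0.318, 0.296, -0.004], 0.43)]
specimen_pot [([0.604, 0.251, -0.001], 0.63)]
reagent_bottle []
tip_box [([0.419, -0.324, 0.001], 0.8)]
empty_rack [([0.448, 0.375, 0.005], 0.7), ([0.726, -0.096, 0.002], 0.53)]
```

View pics/top1.png

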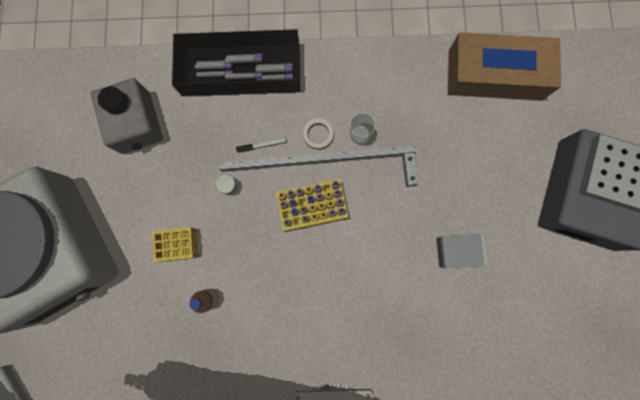

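```bash
cat >> h.py <<'E'
def rack(p):
    w=cloud(p); f=cv2.cvtColor(p["frame"],cv2.COLOR_RGB2HSV)
    m=(f[...,0]>18)&(f[...,0]<38)&(f[...,1]>110)&(f[...,2]>80)
    z=w[...,2]; box=(w[...,0]>.40)&(w[...,0]<.68)&(w[...,1]>-.22)&(w[...,1]<.2)
    return w,m,box
def rect(pts):
    r=cv2.minAreaRect((pts*1000).astype(np.float32)); 
    return np.round(r[0],1),np.round(r[1],1),round(r[2],2)
E
python3 - <<'E'
from h import *
p=camera("top"); w,m,box=rack(p); z=w[...,2]
print(m.sum(),(m&box).sum())
a=m&box&(z>.045)&(z<.062); print("racktop",a.sum(),rect(w[a][:,:2]), rect(w[m&box][:,:2]))
# rail top
b=(z>.029)&(z<.041)&(w[...,0]>.6)&(w[...,0]<.72)&(np.abs(w[...,1])<.3)&(~m)
q=w[b]; print(len(q))
for y in np.arange(-.26,.26,.04):
    s=q[(abs(q[:,1]-y)<.02)&(q[:,0]>.63)]
    if len(s): print(round(y,2),np.round(np.percentile(s[:,0],[2,25,50,75,98]),4))
e=w[(z>.029)&(z<.041)&(w[...,0]>.55)&(w[...,0]<.64)&(w[...,1]<-.15)&(w[...,1]>-.27)]
print("block",rect(e[:,:2]),np.percentile(e[:,1],[2,98]))
E
```

```text
2934 1757
racktop 1023 (array([539.5,  36. ]), array([ 96.7, 158.4]), 10.04) (array([540.1,  32.8]), array([ 96.7, 164.7]), 10.04)
1300
-0.22 [0.6313 0.6418 0.6549 0.6682 0.6775]
-0.18 [0.6556 0.6662 0.6699 0.6733 0.6766]
-0.14 [0.6623 0.6642 0.6677 0.6716 0.6747]
-0.1 [0.6598 0.6628 0.6665 0.6705 0.7047]
-0.06 [0.6574 0.6598 0.6639 0.6674 0.7129]
-0.02 [0.6549 0.6578 0.6609 0.6641 0.6682]
0.02 [0.6528 0.6548 0.6589 0.6623 0.6653]
0.06 [0.6505 0.6533 0.6563 0.6598 0.6634]
0.1 [0.6485 0.6512 0.6545 0.6574 0.6612]
0.14 [0.6463 0.6483 0.6514 0.6554 0.6584]
0.18 [0.644  0.6465 0.6496 0.6531 0.6572]
0.22 [0.6412 0.6444 0.6479 0.6508 0.6533]
block (array([ 612.4, -213.6]), array([55.6, 24.8]), 2.01) [-0.22564289 -0.20139107]
```

```bash
cat >> h.py <<'E'
from scipy.spatial.transform import Rotation as R
TH=np.arctan(.058); XO=np.array([.6528,.0204])
ex=np.array([np.cos(TH),np.sin(TH)]); ey=np.array([-np.sin(TH),np.cos(TH)])
def r2w(a,b): return XO+a*ex+b*ey
def w2r(p): d=np.asarray(p)[:2]-XO; return np.round(1000*np.array([d@ex,d@ey]),1)
def goto(a,b,z,jaw):  # jaw: world unit dir (+-) for tool y; prints turn about tool x then shift in tool axes
    o=get_obs(); r=R.from_quat(o["tool_rot"]); M=r.as_matrix()
    print("tool axes",np.round(M,2).tolist(),"rail pos",w2r(o["eef_pos"]),"z",round(o["eef_pos"][2]*1000,1))
    for s in (1,-1):
        y=s*np.append(jaw,0); x=np.array([0,0,-1.]); N=np.stack([x,y,np.cross(x,y)],1)
        rv=(M.T@N); rv=R.from_matrix(rv).as_rotvec()
        d=np.append(r2w(a,b),z)-o["eef_pos"]
        print("turn",np.round(rv,3),"shift after",np.round(1000*N.T@d,1))
E
python3 - <<'E'
from h import *
goto(-.215,.021,.20,ey)
E
```

```text
tool axes [[0.0, 0.23, 0.97], [0.0, 0.97, -0.23], [-1.0, 0.0, 0.0]] rail pos [-511.5  497. ] z 231.3
turn [-0.287  0.    -0.   ] shift after [  31.3 -476.   296.5]
turn [ 2.855 -0.    -0.   ] shift after [  31.3  476.  -296.5]
```

Request:
{"method": "play_rows", "body": {
  "plan": [
    [0,0,0,-0.072,0,0,-1],
    [0,0,0,-0.072,0,0,-1],
    [0,0,0,-0.072,0,0,-1],
    [0,0,0,-0.071,0,0,-1],
    [2,-30,18.5,0,0,0,-1],
    [2,-30,18.5,0,0,0,-1],
    [2,-30,18.5,0,0,0,-1],
    [2,-30,18.5,0,0,0,-1],
    [2,-30,18.5,0,0,0,-1],
    [2,-30,18.5,0,0,0,-1],
    [2,-30,18.5,0,0,0,-1],
    [2,-30,18.5,0,0,0,-1],
    [2,-30,18.5,0,0,0,-1],
    [2,-30,18.5,0,0,0,-1],
    [2,-30,18.5,0,0,0,-1],
    [2,-30,18.5,0,0,0,-1],
    [2,-30,18.5,0,0,0,-1],
    [2,-30,18.5,0,0,0,-1],
    [2,-30,18.5,0,0,0,-1],
    [2,-26,18.5,0,0,0,-1]
  ]
}}

```text
clock: 2.52
eef_pos: [0.4374, 0.0269, 0.1994]
tool_rot: [-0.02, 0.707, 0.02, 0.707]
ft_force: [0.1, 0.3, 0.1]
grip_width: 0.0855
```

```bash
python3 - <<'E'
from h import *
goto(-.220,.021,.022,ey)
p=camera("wrist"); save(p,'w1.png'); o=get_obs(); print(o["joint_pos"].round(2),o["ft_force"].round(2))
p=camera("top");w,m,box=rack(p);z=w[...,2];a=m&box&(z>.045)&(z<.062);print(rect(w[a][:,:2]))
E
```

```text
tool axes [[0.0, -0.06, 1.0], [-0.0, 1.0, 0.06], [-1.0, -0.0, 0.0]] rail pos [-214.7   19. ] z 199.4
turn [-0.001  0.001  0.   ] shift after [177.4   2.   -5.3]
turn [ 3.141e+00  0.000e+00 -1.000e-03] shift after [177.4  -2.    5.3]
[ 0.06  0.14 -0.2   1.22 -0.    0.  ] [ 4.11 -3.43  1.13]
(array([ 5.937e+02, -2.000e-01]), array([17.2,  5.4]), 89.19)
```

View pics/w1.png

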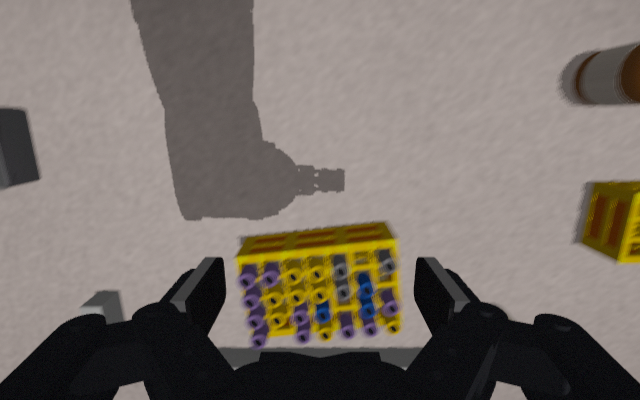

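Request:
{"method": "play_rows", "body": {
  "plan": [
    [20,0,-1,0,0,0,-1],
    [20,0,-1,0,0,0,-1],
    [20,0,-1,0,0,0,-1],
    [20,0,-1,0,0,0,-1],
    [20,0,-1,0,0,0,-1],
    [20,2,0,0,0,0,-1],
    [20,0,0,0,0,0,-1],
    [20,0,0,0,0,0,-1],
    [10,0,0,0,0,0,-1],
    [8,0,0,0,0,0,-1],
    [0,0,4,0,0,0,-1],
    [0,0,5,0,0,0,-1],
    [0,0,5,0,0,0,-1],
    [0,0,5,0,0,0,-1],
    [0,0,5,0,0,0,-1],
    [0,0,5,0,0,0,-1]
  ]
}}

```text
clock: 3.95
eef_pos: [0.4617, 0.0325, 0.0219]
tool_rot: [-0.021, 0.706, 0.021, 0.707]
ft_force: [0.2, -0.3, -0.8]
grip_width: 0.0849
```

```bash
python3 - <<'E'
from h import *
goto(-.107,.021,.022,ey)
p=camera("side"); save(p,'s1.png')
E
```

```text
tool axes [[0.0, -0.06, 1.0], [0.0, 1.0, 0.06], [-1.0, 0.0, 0.0]] rail pos [-190.1   23.1] z 21.9
turn [ 0.     0.002 -0.   ] shift after [-0.1 -2.1 83.1]
turn [-3.141e+00  0.000e+00  2.000e-03] shift after [ -0.1   2.1 -83.1]
```

View pics/s1.png

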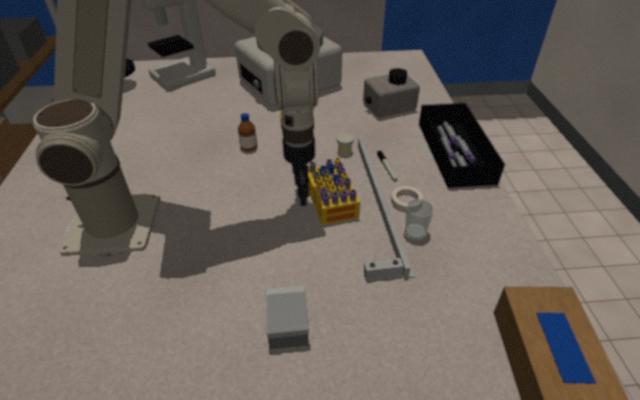

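Request:
{"method": "play_rows", "body": {
  "plan": [
    [0,0,4,0,0,0,-1],
    [0,0,4,0,0,0,-1],
    [0,0,4,0,0,0,-1],
    [0,0,4,0,0,0,-1],
    [0,0,4,0,0,0,-1],
    [0,0,4,0,0,0,-1],
    [0,0,4,0,0,0,-1],
    [0,0,4,0,0,0,-1],
    [0,0,4,0,0,0,-1],
    [0,0,4,0,0,0,-1],
    [0,0,4,0,0,0,-1],
    [0,0,4,0,0,0,-1],
    [0,0,4,0,0,0,-1],
    [0,0,4,0,0,0,-1],
    [0,0,4,0,0,0,-1],
    [0,0,4,0,0,0,-1],
    [0,0,4,0,0,0,-1],
    [0,0,0,0,0,0,-1]
  ]
}}

```text
clock: 5.5
eef_pos: [0.5298, 0.0364, 0.0215]
tool_rot: [-0.021, 0.706, 0.021, 0.707]
ft_force: [0.2, 0.6, 0.1]
grip_width: 0.0855
```

```bash
cat >> h.py <<'E'
def measure(n="side",pic=None):
    p=camera(n); w,m,box=rack(p); z=w[...,2]
    if pic: save(p,pic)
    a=m&box&(z>.048)&(z<.060)
    q=w[a][:,:2]; q=(q-XO)@np.stack([ex,ey],1)
    print(n,a.sum(),rect(q))
E
python3 - <<'E'
from h import *
goto(-.107,.021,.022,ey); print(get_obs()["ft_force"].round(1))
measure("side"); measure("top")
p=camera("wrist"); save(p,"w2.png")
E
```

```text
tool axes [[0.0, -0.06, 1.0], [0.0, 1.0, 0.06], [-1.0, 0.0, 0.0]] rail pos [-121.9   23.1] z 21.5
turn [ 0.     0.002 -0.   ] shift after [-0.5 -2.1 14.9]
turn [-3.141e+00  0.000e+00  3.000e-03] shift after [ -0.5   2.1 -14.9]
[0.2 0.6 0.1]
side 313 (array([-59.7,  13.5]), array([158.7,  96.4]), 89.9)
top 77 (array([-62.1, -52.9]), array([94.6, 20.3]), 0.95)
```

View pics/w2.png

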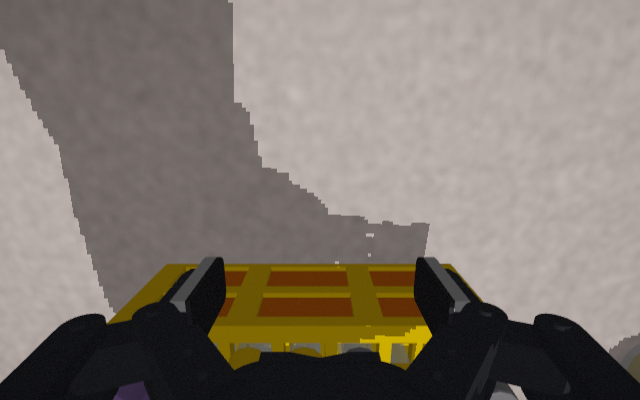

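Request:
{"method": "play_rows", "body": {
  "plan": [
    [0,0,3,0,0,0,-1],
    [0,0,3,0,0,0,-1],
    [0,0,3,0,0,0,-1],
    [0,0,1,0,0,0,-1],
    [0,0,1,0,0,0,-1],
    [0,0,0.5,0,0,0,-1],
    [0,0,0,0,0,0,-1]
  ]
}}

```text
clock: 6.23
eef_pos: [0.5397, 0.037, 0.0213]
tool_rot: [-0.021, 0.707, 0.021, 0.707]
ft_force: [-2.1, -1.1, 1.6]
grip_width: 0.085
```

Request:
{"method": "play_rows", "body": {
  "plan": [
    [0,0,0.7,0,0,0,-1],
    [0,0,0.7,0,0,0,-1],
    [0,0,0,0,0,0,-1]
  ]
}}

```text
clock: 6.48
eef_pos: [0.5414, 0.0371, 0.0212]
tool_rot: [-0.021, 0.707, 0.021, 0.707]
ft_force: [-2.1, -0.2, 1.3]
grip_width: 0.0855
```

```bash
python3 - <<'E'
from h import *
goto(-.107,.021,.022,ey); print(get_obs()["ft_force"].round(1))
measure("side")
E
```

```text
tool axes [[0.0, -0.06, 1.0], [0.0, 1.0, 0.06], [-1.0, -0.0, 0.0]] rail pos [-110.3   23.1] z 21.2
turn [0. 0. 0.] shift after [-0.8 -2.1  3.3]
turn [-3.141 -0.     0.   ] shift after [-0.8  2.1 -3.3]
[-2.1 -0.2  1.3]
side 294 (array([-48. ,  15.6]), array([165.3,  94.9]), 89.05)
```

Advance gently until the force rises.

Request:
{"method": "play_rows", "body": {
  "plan": [
    [0,0,0.7,0,0,0,-1],
    [0,0,0.7,0,0,0,-1],
    [0,0,0,0,0,0,-1]
  ]
}}

```text
clock: 6.78
eef_pos: [0.5429, 0.0372, 0.0213]
tool_rot: [-0.021, 0.707, 0.021, 0.707]
ft_force: [-1.3, -0.5, 0.8]
grip_width: 0.0857
```

Request:
{"method": "play_rows", "body": {
  "plan": [
    [0,0,0.7,0,0,0,-1],
    [0,0,0.7,0,0,0,-1],
    [0,0,0,0,0,0,-1]
  ]
}}

```text
clock: 7.03
eef_pos: [0.5443, 0.0373, 0.0213]
tool_rot: [-0.021, 0.707, 0.021, 0.707]
ft_force: [-1.3, -0.3, -0.2]
grip_width: 0.0855
```

Request:
{"method": "play_rows", "body": {
  "plan": [
    [0,0,0.8,0,0,0,-1],
    [0,0,0.8,0,0,0,-1],
    [0,0,0,0,0,0,-1]
  ]
}}

```text
clock: 7.28
eef_pos: [0.5451, 0.0374, 0.0212]
tool_rot: [-0.02, 0.707, 0.021, 0.706]
ft_force: [-4.4, -0.3, 1.7]
grip_width: 0.0856
```

Request:
{"method": "play_rows", "body": {
  "plan": [
    [0,0,0.8,0,0,0,-1],
    [0,0,0.8,0,0,0,-1],
    [0,0,0,0,0,0,-1]
  ]
}}

```text
clock: 7.53
eef_pos: [0.5451, 0.0374, 0.0212]
tool_rot: [-0.021, 0.708, 0.02, 0.705]
ft_force: [-8.4, 0.8, 6.0]
grip_width: 0.0854
```

```bash
python3 - <<'E'
from h import *
goto(-.107,.021,.022,ey); print(get_obs()["ft_force"].round(1))
measure("side","s2.png")
cv2.imwrite("pics/s2c.png",cv2.resize(cv2.imread("pics/s2.png")[100:300,230:450],None,fx=3,fy=3,interpolation=cv2.INTER_CUBIC))
E
```

```text
tool axes [[-0.0, -0.06, 1.0], [-0.0, 1.0, 0.06], [-1.0, 0.0, -0.0]] rail pos [-106.6   23.2] z 21.2
turn [ 0.    -0.004 -0.   ] shift after [-0.8 -2.2 -0.4]
turn [-3.142  0.    -0.006] shift after [-0.8  2.2  0.4]
[-8.4  0.8  6. ]
side 290 (array([-44.4,  13.4]), array([160.5,  94.4]), 89.0)
```

View pics/s2c.png

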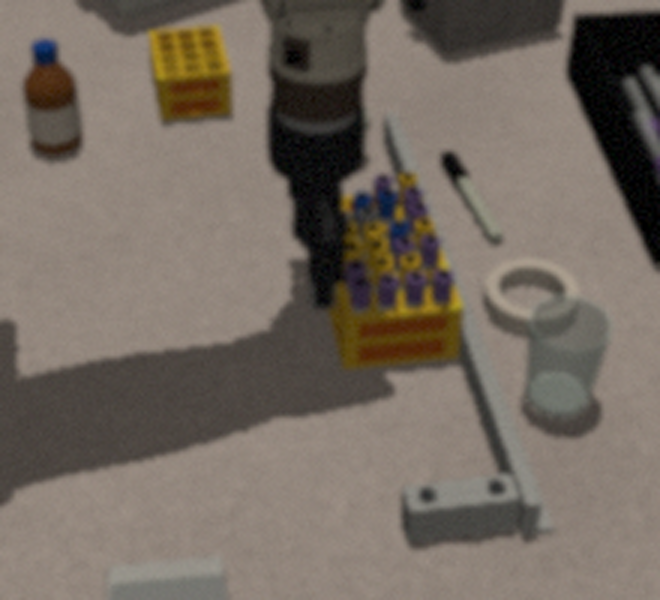

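Request:
{"method": "play_rows", "body": {
  "plan": [
    [0,0,-4,0,0,0,-1],
    [0,0,-12,0,0,0,-1],
    [0,0,-20,0,0,0,-1],
    [-30,0,-20,0,0,0,-1],
    [-35,0,0,0,0,0,-1],
    [-35,0,0,0,0,0,-1],
    [-30,0,0,0.12,0,0,-0.18],
    [0,0,0,0.121,0,0,-0.18],
    [0,0,0,0.121,0,0,-0.18],
    [0,0,0,0.121,0,0,-0.18],
    [0,0,0,0.121,0,0,-0.18],
    [0,0,0,0.121,0,0,-0.18],
    [0,0,0,0.121,0,0,-0.18],
    [0,0,0,0.121,0,0,-0.18],
    [0,0,0,0.121,0,0,-0.18],
    [0,0,0,0.121,0,0,-0.18],
    [0,0,0,0.121,0,0,-0.18],
    [0,0,0,0.121,0,0,-0.18],
    [0,0,0,0.12,0,0,-0.18]
  ]
}}

```text
clock: 9.17
eef_pos: [0.4929, 0.0343, 0.1518]
tool_rot: [0.488, 0.512, -0.486, 0.514]
ft_force: [-0.9, 0.8, 0.1]
grip_width: 0.05
```

```bash
python3 - <<'E'
from h import *
goto(-.050,.140,.022,ex); print(get_obs()["grip_width"],get_obs()["joint_pos"].round(2))
measure("side"); measure("top")
p=camera("top")
for t in ["specimen_pot","tube_rack"]:print(t,[w2r(a["centre"]) for a in pinpoint(t,p)[:1]])
E
```

```text
tool axes [[0.0, 1.0, 0.05], [0.0, 0.05, -1.0], [-1.0, 0.0, -0.0]] rail pos [-158.9   23.1] z 151.8
turn [-0.006 -0.    -0.004] shift after [ 129.8  108.9 -116.9]
turn [ 3.136 -0.006  0.   ] shift after [ 129.8 -108.9  116.9]
0.05003507419168383 [ 0.07  0.28 -0.16  1.13 -0.    1.59]
side 442 (array([-45.3,  15.7]), array([ 95.1, 163.8]), 0.06)
top 72 (array([-47.8, -59.8]), array([93.2,  6.1]), 0.22)
specimen_pot [array([-42.6, 235.6])]
tube_rack []
```

Request:
{"method": "play_rows", "body": {
  "plan": [
    [0,10,-30,-0.006,0,0,-0.18],
    [0,24,-30,0,0,0,-0.18],
    [0,25,-30,0,0,0,-0.18],
    [0,25,-27,0,0,0,-0.18],
    [0,25,0,0,0,0,-0.18],
    [0,0,0,0,0,0,-0.18],
    [20,0,0,0,0,0,-0.18],
    [20,0,0,0,0,0,-0.18],
    [20,0,0,0,0,0,-0.18],
    [20,0,0,0,0,0,-0.18],
    [20,0,0,0,0,0,-0.18],
    [15,0,0,0,0,0,-0.18],
    [10,0,0,0,0,0,-0.18],
    [5,0,0,0,0,0,-0.18],
    [0,0,0,0,0,0,-0.18]
  ]
}}

```text
clock: 10.67
eef_pos: [0.5919, 0.1574, 0.0203]
tool_rot: [0.483, 0.516, -0.484, 0.515]
ft_force: [0.8, -0.3, -0.2]
grip_width: 0.0507
```

```bash
python3 - <<'E'
from h import *
goto(-.050,-.049,.022,ex)
p=camera("side"); save(p,"s3.png")
cv2.imwrite("pics/s3c.png",cv2.resize(cv2.imread("pics/s3.png")[100:300,230:450],None,fx=3,fy=3,interpolation=cv2.INTER_CUBIC))
E
```

```text
tool axes [[-0.0, 1.0, 0.06], [-0.0, 0.06, -1.0], [-1.0, -0.0, 0.0]] rail pos [-52.9 140.3] z 20.3
turn [0.006 0.    0.002] shift after [ -1.7   2.9 189.3]
turn [-3.135e+00 -3.000e-03  1.000e-03] shift after [  -1.7   -2.9 -189.3]
```

View pics/s3c.png

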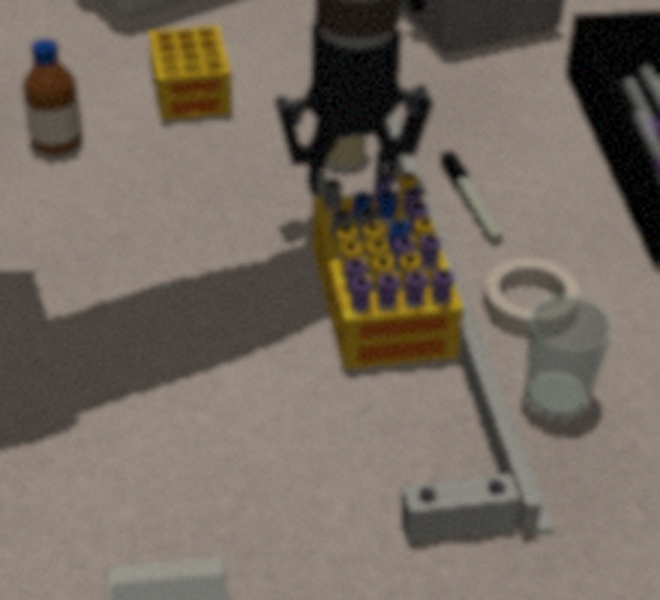

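Request:
{"method": "play_rows", "body": {
  "plan": [
    [-1,1,5,0.006,0,0,-0.18],
    [0,0,7,0,0,0,-0.18],
    [0,0,7,0,0,0,-0.18],
    [0,0,4,0,0,0,-0.18],
    [0,0,4,0,0,0,-0.18],
    [0,0,4,0,0,0,-0.18],
    [0,0,4,0,0,0,-0.18],
    [0,0,4,0,0,0,-0.18],
    [0,0,5,0,0,0,-0.18],
    [0,0,5,0,0,0,-0.18],
    [0,0,5,0,0,0,-0.18],
    [0,0,5,0,0,0,-0.18],
    [0,0,5,0,0,0,-0.18],
    [0,0,5,0,0,0,-0.18],
    [0,0,5,0,0,0,-0.18],
    [0,0,5,0,0,0,-0.18],
    [0,0,5,0,0,0,-0.18],
    [0,0,5,0,0,0,-0.18],
    [0,0,0,0,0,0,-0.18]
  ]
}}

```text
clock: 12.3
eef_pos: [0.5991, 0.0673, 0.0222]
tool_rot: [0.485, 0.513, -0.486, 0.514]
ft_force: [0.6, 0.6, 0.3]
grip_width: 0.0506
```

```bash
python3 - <<'E'
from h import *
goto(-.050,-.049,.022,ex); print(get_obs()["ft_force"].round(1))
measure("side")
E
```

```text
tool axes [[0.0, 1.0, 0.06], [-0.0, 0.06, -1.0], [-1.0, 0.0, 0.0]] rail pos [-50.9  50. ] z 22.2
turn [-0.001  0.002 -0.   ] shift after [ 0.2  0.9 99. ]
turn [ 3.14e+00 -0.00e+00 -3.00e-03] shift after [  0.2  -0.9 -99. ]
[0.6 0.6 0.3]
side 452 (array([-45.3, -42.7]), array([161.3,  95.4]), 89.68)
```

Request:
{"method": "play_rows", "body": {
  "plan": [
    [0,0,4,0,0,0,-0.18],
    [0,0,5,0,0,0,-0.18],
    [0,0,5,0,0,0,-0.18],
    [0,0,5,0,0,0,-0.18],
    [0,0,5,0,0,0,-0.18],
    [0,0,5,0,0,0,-0.18],
    [0,0,5,0,0,0,-0.18],
    [0,0,5,0,0,0,-0.18],
    [0,0,5,0,0,0,-0.18],
    [0,0,5,0,0,0,-0.18],
    [0,0,5,0,0,0,-0.18],
    [0,0,5,0,0,0,-0.18],
    [0,0,5,0,0,0,-0.18],
    [0,0,5,0,0,0,-0.18],
    [0,0,5,0,0,0,-0.18],
    [0,0,5,0,0,0,-0.18],
    [0,0,5,0,0,0,-0.18],
    [0,0,4,0,0,0,-0.18],
    [0,0,2,0,0,0,-0.18],
    [0,0,0,0,0,0,-0.18]
  ]
}}

```text
clock: 14.02
eef_pos: [0.6044, -0.0216, 0.0224]
tool_rot: [0.485, 0.514, -0.486, 0.514]
ft_force: [0.8, 0.4, 0.2]
grip_width: 0.051
```

```bash
python3 - <<'E'
from h import *
goto(-.050,-.049,.022,ex); print(get_obs()["ft_force"].round(1))
measure("side")
E
```

```text
tool axes [[0.0, 1.0, 0.06], [-0.0, 0.06, -1.0], [-1.0, 0.0, 0.0]] rail pos [-50.8 -39.2] z 22.4
turn [-0.001  0.001 -0.   ] shift after [0.4 0.8 9.8]
turn [ 3.141e+00 -1.000e-03 -1.000e-03] shift after [ 0.4 -0.8 -9.8]
[0.8 0.4 0.2]
side 585 (array([ -45.6, -132.6]), array([161.4,  95.4]), 89.73)
```

Request:
{"method": "play_rows", "body": {
  "plan": [
    [0,0,2,0,0,0,-0.18],
    [0,0,2,0,0,0,-0.18],
    [0,0,1,0,0,0,-0.18],
    [0,0,1,0,0,0,-0.18],
    [0,0,0,0,0,0,-0.18]
  ]
}}

```text
clock: 14.48
eef_pos: [0.6048, -0.0266, 0.0226]
tool_rot: [0.485, 0.514, -0.485, 0.514]
ft_force: [-1.0, 2.7, 2.3]
grip_width: 0.0503
```

Request:
{"method": "play_rows", "body": {
  "plan": [
    [0,0,0.8,0,0,0,-0.18],
    [0,0,0.8,0,0,0,-0.18],
    [0,0,0,0,0,0,-0.18]
  ]
}}

```text
clock: 14.73
eef_pos: [0.6049, -0.0283, 0.0226]
tool_rot: [0.485, 0.514, -0.485, 0.514]
ft_force: [-0.1, 4.2, 2.4]
grip_width: 0.0503
```

Request:
{"method": "play_rows", "body": {
  "plan": [
    [0,0,0.8,0,0,0,-0.18],
    [0,0,0.8,0,0,0,-0.18],
    [0,0,0,0,0,0,-0.18]
  ]
}}

```text
clock: 14.98
eef_pos: [0.605, -0.0302, 0.0224]
tool_rot: [0.485, 0.514, -0.485, 0.514]
ft_force: [0.1, 1.8, 1.1]
grip_width: 0.0502
```

Request:
{"method": "play_rows", "body": {
  "plan": [
    [0,0,0.8,0,0,0,-0.18],
    [0,0,0.8,0,0,0,-0.18],
    [0,0,0,0,0,0,-0.18]
  ]
}}

```text
clock: 15.23
eef_pos: [0.605, -0.0318, 0.0224]
tool_rot: [0.485, 0.514, -0.485, 0.514]
ft_force: [0.4, 2.5, 2.1]
grip_width: 0.0503
```

Request:
{"method": "play_rows", "body": {
  "plan": [
    [0,0,0.8,0,0,0,-0.18],
    [0,0,0.8,0,0,0,-0.18],
    [0,0,0,0,0,0,-0.18]
  ]
}}

```text
clock: 15.48
eef_pos: [0.6049, -0.0318, 0.0223]
tool_rot: [0.486, 0.515, -0.484, 0.514]
ft_force: [-0.1, 6.5, 2.6]
grip_width: 0.0507
```

```bash
python3 - <<'E'
from h import *
goto(-.050,-.049,.022,ex); print(get_obs()["ft_force"].round(1))
measure("side")
E
```

```text
tool axes [[0.0, 1.0, 0.06], [0.0, 0.06, -1.0], [-1.0, 0.0, -0.0]] rail pos [-50.8 -49.4] z 22.3
turn [ 0.001 -0.003 -0.   ] shift after [ 0.3  0.8 -0.4]
turn [-3.141  0.    -0.004] shift after [ 0.3 -0.8  0.4]
[-0.1  6.5  2.6]
side 588 (array([ -46.2, -143.2]), array([159.9,  95. ]), 89.95)
```

Request:
{"method": "play_rows", "body": {
  "plan": [
    [0,0,0.8,0,0,0,-0.18],
    [0,0,0.6,0,0,0,-0.18],
    [0,0,0,0,0,0,-0.18],
    [0,0,-4,0,0,0,-0.18],
    [0,0,-10,0,0,0,-0.18],
    [0,0,-15,0,0,0,-0.18],
    [-25,0,-15,0,0,0,-0.18],
    [-35,0,0,0,0,0,-0.18],
    [-35,0,0,0,0,0,-0.18],
    [-35,0,0,0,0,0,-0.18],
    [0,-20,0,0,0,0,-1],
    [0,-25,15,0,0,0,-1],
    [0,-25,25,0,0,0,-1],
    [0,-25,25,0,0,0,-1],
    [0,-20,25,0,0,0,-1],
    [0,0,20,0,0,0,-1],
    [0,0,0,0,0,0,-1]
  ]
}}

```text
clock: 16.95
eef_pos: [0.4929, -0.1097, 0.1524]
tool_rot: [0.486, 0.513, -0.487, 0.514]
ft_force: [0.6, -0.3, 0.1]
grip_width: 0.0853
```

Request:
{"method": "play_rows", "body": {
  "plan": [
    [0,0,0,-0.12,0,0,-1],
    [0,0,0,-0.121,0,0,-1],
    [0,0,0,-0.121,0,0,-1],
    [0,0,0,-0.121,0,0,-1],
    [0,0,0,-0.121,0,0,-1],
    [0,0,0,-0.121,0,0,-1],
    [0,0,0,-0.121,0,0,-1],
    [0,0,0,-0.121,0,0,-1],
    [0,0,0,-0.121,0,0,-1],
    [0,0,0,-0.121,0,0,-1],
    [0,0,0,-0.121,0,0,-1],
    [0,0,0,-0.121,0,0,-1],
    [0,0,0,-0.12,0,0,-1],
    [0,0,0,0,0,0,-1]
  ]
}}

```text
clock: 18.12
eef_pos: [0.4941, -0.1061, 0.152]
tool_rot: [-0.022, 0.707, 0.022, 0.707]
ft_force: [0.3, -0.2, 0.7]
grip_width: 0.0853
```

```bash
python3 - <<'E'
from h import *
goto(-.150,-.140,.022,ey); print(get_obs()["grip_width"])
measure("side","s4.png"); measure("top","t4.png")
cv2.imwrite("pics/s4c.png",cv2.resize(cv2.imread("pics/s4.png")[150:300,290:450],None,fx=4,fy=4,interpolation=cv2.INTER_CUBIC))
E
```

```text
tool axes [[-0.0, -0.06, 1.0], [-0.0, 1.0, 0.06], [-1.0, -0.0, -0.0]] rail pos [-165.7 -117.1] z 152.0
turn [ 0.003 -0.001  0.   ] shift after [130.  -22.9  15.7]
turn [-3.138e+00 -0.000e+00 -1.000e-03] shift after [130.   22.9 -15.7]
0.08532399066572756
side 681 (array([ -45.8, -141.6]), array([162.9,  95.6]), 89.93)
top 529 (array([ -47.7, -109.8]), array([99.8, 96.6]), 89.93)
```

View pics/s4c.png

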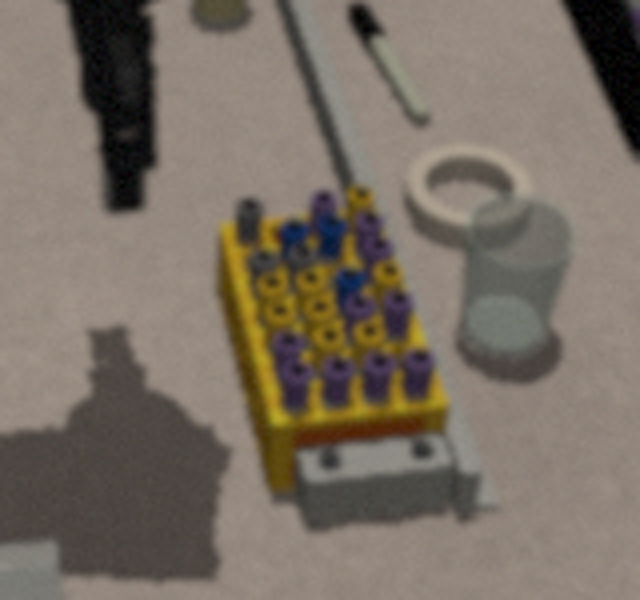

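Request:
{"method": "play_rows", "body": {
  "plan": [
    [15,-8,0,0.003,0,0,-1],
    [20,-8,0,0,0,0,-1],
    [20,-7,0,0,0,0,-1],
    [20,0,0,0,0,0,-1],
    [20,0,5,0,0,0,-1],
    [20,0,5,0,0,0,-1],
    [10,0,5,0,0,0,-1],
    [5,0,0,0,0,0,-1],
    [0,0,6,0,0,0,-1],
    [0,0,6,0,0,0,-1],
    [0,0,6,0,0,0,-1],
    [0,0,6,0,0,0,-1],
    [0,0,6,0,0,0,-1],
    [0,0,5,0,0,0,-1],
    [0,0,3,0,0,0,-1],
    [0,0,2,0,0,0,-1],
    [0,0,0,0,0,0,-1]
  ]
}}

```text
clock: 19.63
eef_pos: [0.5506, -0.127, 0.0223]
tool_rot: [-0.02, 0.707, 0.02, 0.707]
ft_force: [-0.2, -0.2, -0.3]
grip_width: 0.0856
```

```bash
python3 - <<'E'
from h import *
goto(-.1066,-.140,.022,ey); print(get_obs()["ft_force"].round(1))
E
```

```text
tool axes [[0.0, -0.06, 1.0], [-0.0, 1.0, 0.06], [-1.0, -0.0, 0.0]] rail pos [-110.6 -141.3] z 22.3
turn [-0.003  0.     0.   ] shift after [0.3 1.3 4. ]
turn [ 3.139  0.    -0.   ] shift after [ 0.3 -1.3 -4. ]
[-0.2 -0.2 -0.3]
```

Request:
{"method": "play_rows", "body": {
  "plan": [
    [0,0,1.2,-0.003,0,0,-1],
    [0,0,1.2,0,0,0,-1],
    [0,0,0.8,0,0,0,-1],
    [0,0,0,0,0,0,-1]
  ]
}}

```text
clock: 19.97
eef_pos: [0.5534, -0.1269, 0.0223]
tool_rot: [-0.021, 0.707, 0.021, 0.707]
ft_force: [-0.9, -0.0, 0.6]
grip_width: 0.0854
```

Request:
{"method": "play_rows", "body": {
  "plan": [
    [0,0,0.8,0,0,0,-1],
    [0,0,0.8,0,0,0,-1],
    [0,0,0,0,0,0,-1]
  ]
}}

```text
clock: 20.22
eef_pos: [0.5544, -0.1268, 0.0222]
tool_rot: [-0.021, 0.707, 0.021, 0.706]
ft_force: [-2.0, -0.5, 1.3]
grip_width: 0.0857
```

Request:
{"method": "play_rows", "body": {
  "plan": [
    [0,0,0.8,0,0,0,-1],
    [0,0,0.8,0,0,0,-1],
    [0,0,0,0,0,0,-1]
  ]
}}

```text
clock: 20.47
eef_pos: [0.5545, -0.1267, 0.0221]
tool_rot: [-0.02, 0.708, 0.02, 0.705]
ft_force: [-6.3, -0.5, 4.7]
grip_width: 0.0852
```

Request:
{"method": "play_rows", "body": {
  "plan": [
    [0,0,-3,0,0,0,-1],
    [0,0,-8,0,0,0,-1],
    [0,0,-16,0,0,0,-1],
    [0,0,-20,0,0,0,-1],
    [-20,0,-20,0,0,0,-1],
    [-30,0,0,0,0,0,-1],
    [-30,0,0,0,0,0,-1],
    [-30,0,0,0,0,0,-1],
    [-30,0,-20,0,0,0,-1],
    [0,0,-30,0,0,0,-1],
    [0,20,-30,0,0,0,-1],
    [0,25,-20,0,0,0,-1],
    [0,30,0,0,0,0,-1],
    [0,30,0,0,0,0,-1],
    [0,30,0,0,0,0,-1],
    [0,30,0,0,0,0,-1],
    [0,30,0,0,0,0,-1],
    [0,0,0,0,0,0,-1]
  ]
}}

```text
clock: 21.97
eef_pos: [0.3783, 0.0622, 0.1626]
tool_rot: [-0.022, 0.706, 0.024, 0.707]
ft_force: [-0.3, -0.1, -0.3]
grip_width: 0.0853
```

```bash
python3 - <<'E'
from h import *
measure("side"); measure("top")
p=camera("top"); save(p,"t5.png")
cv2.imwrite("pics/t5c.png",cv2.resize(cv2.imread("pics/t5.png")[110:260,200:440],None,fx=3.3,fy=3.3,interpolation=cv2.INTER_CUBIC))
w=cloud(p);z=w[...,2]
q=(w[...,:2]-XO)@np.stack([ex,ey],1)
# rail visible top beyond/before the rack
b=(z>.029)&(z<.041)&(q[...,0]>-.004)&(q[...,0]<.016)&(q[...,1]<.22)&(q[...,1]>-.2)
f=np.polyfit(q[b][:,1],q[b][:,0],1); print("rail mid line slope deg",np.degrees(f[0]),"x at -.14 minus 6mm",f[1]-.14*f[0]-.006)
for t in ["specimen_pot","reagent_bottle","tip_box","empty_rack"]:print(t,[np.round(a["centre"],3) for a in pinpoint(t,p)[:1]])
print(get_obs()["eef_pos"])
E
```

```text
side 684 (array([ -45. , -142.2]), array([161. ,  96.3]), 89.9)
top 932 (array([ -47.7, -139.8]), array([160. ,  96.7]), 89.91)
rail mid line slope deg -0.44951664852299944 x at -.14 minus 6mm 0.0021960297344772364
specimen_pot [array([0.596, 0.25 , 0.003])]
reagent_bottle [array([ 0.317,  0.298, -0.003])]
tip_box [array([ 0.416, -0.327, -0.002])]
empty_rack [array([ 0.452,  0.378, -0.002])]
[0.37859912 0.05733071 0.16226741]
```

View pics/t5c.png

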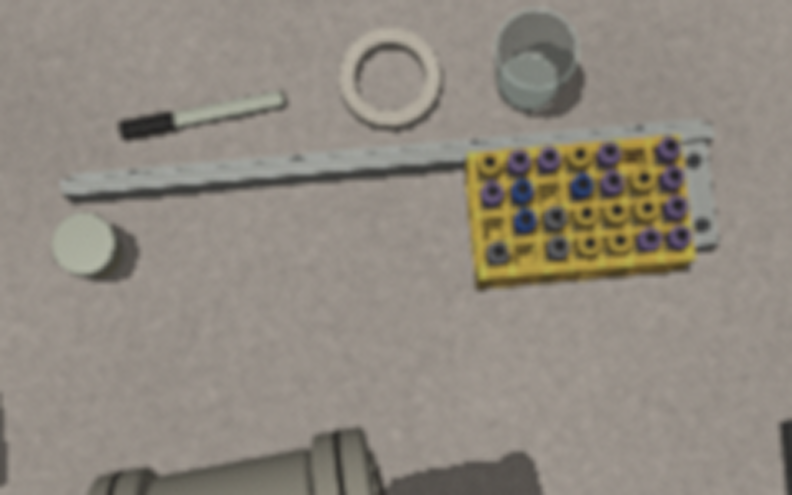

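```bash
python3 -c "
from workcell import *
print(job_done())"
```

```text
the job is handed in; nothing more can be done
None
```

The tube rack now lies flush along the rail with its end against the end block, which is at the right-hand end. I handed the job in at about 22 s with the gripper clear of the rack.

**What I did:** I pushed the long side square against the rail with two open fingers. I then pushed the end along the rail to the block, and pressed the long side once more. All pushing was from outside.

**Last checks:**
- **Contact:** the rack stopped where predicted on each push, and force readings rose to about 6–8 N there.
- **Top camera:** the rack centre is 47.7 mm in front of the rail (48 expected) and 139.8 mm along from its middle (140 expected). It is within about 0.1° of square to the rail as first measured.
- **Bystanders:** the pot, bottle, tip box and empty rack read within about 4 mm of where they started. In the final picture the tape, beaker and marker look undisturbed.

**Checks that disagreed:**
- **Side camera:** it reads the rack about 2–3 mm off the top camera, close to its calibration error.
- **Final rail fit:** a line fitted to the rail in the last top picture came out 0.45° and 2 mm off my first measurement. I put this down to stray points from the rail's foot and the rack's edge, and went by the contact forces and the picture instead.

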